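# Store a specimen carrier in its pot and snap the right lid on

### The job

Take the steel specimen carrier off the inspection stage and set it upright in the open sample pot; set it down, do not drop it. Then take the one lid of the three on the sloped holders that fits the pot, put it on (not dropped) and press it down until it snaps home, flush on the rim and level all round. Leave the other two lids on their holders and do not disturb the other things on the table.

Things in the scene. Friction and masses are not known exactly. Their poses are not given: they have to be found in the camera images.
- pot: open round aluminium pot, upright, bolted to the table: 72 mm high, 84 mm outside, mouth 76 mm across (wall 4 mm), inner floor 6 mm above its underside; flat foot 6 mm high, 100 mm across with a bolted bar. Origin: centre of its underside, on the table, z up. It may stand where the stage does on another day, and the stage where it does
- pot_rim (a point): centre of the pot's mouth, at rim height. 5 mm below it four sprung catch balls stand 3 mm into the mouth, 90 degrees apart (70 mm free between). The fitting lid, laid on, stops on the balls with its flange about 7 mm above the rim; 12 to 18 N straight down on its middle snaps it home, flange on the rim, lid origin 14 mm below this point
- carrier: steel specimen carrier: round base 40 mm across and 8 mm thick with an upright round stem 12 mm across in its centre, 50 mm tall in all, about 0.11 kg. Origin at the centre of its underside, z up along the stem. It starts upright on the middle of the stage
- stage: fixed low inspection stage: black square plate 140 x 140 mm, with a flat silver disc in the middle, on a white block; its top is 60 mm above the table. Origin at the centre of its underside on the table.
- lid_small: too small a lid, grey: flange 77 mm across, 6 mm thick; on it a round knob 22 mm across, 28 mm tall; under it a round plug 14 mm tall, 60.6 mm at its widest, tapering to 53.6 mm over the lowest 5 mm. Origin: centre of the plug's underside; z out through the knob (flange top z = 20 mm, knob top 48 mm). Starts on its holder, z tilted 28 degrees to the holder's front
- lid_mid: the fitting lid, grey: flange 90 mm across, 6 mm thick; on it a round knob 22 mm across, 28 mm tall; under it a round plug 14 mm tall, 73.6 mm at its widest, tapering to 66.6 mm over the lowest 5 mm. Origin: centre of the plug's underside; z out through the knob (flange top z = 20 mm, knob top 48 mm). Starts on its holder, z tilted 28 degrees to the holder's front
- lid_large: too large a lid, grey: flange 103 mm across, 6 mm thick; on it a round knob 22 mm across, 28 mm tall; under it a round plug 14 mm tall, 86.6 mm at its widest, tapering to 79.6 mm over the lowest 5 mm. Origin: centre of the plug's underside; z out through the knob (flange top z = 20 mm, knob top 48 mm). Starts on its holder, z tilted 28 degrees to the holder's front
- holder_small: fixed white holder of the small lid: a 81 x 116 mm board sloping 28 degrees, with two steel pins, 12 mm tall, below the lid's plug. Origin on the table under the board's middle; -x is its front (low side, roughly facing the robot), z up. The lid's origin lies on the board's face 45 mm above this origin; the knob stands square to the board. The holders stand in any order
- holder_mid: fixed white holder of the mid lid: a 94 x 116 mm board sloping 28 degrees, with two steel pins, 12 mm tall, below the lid's plug. Origin on the table under the board's middle; -x is its front (low side, roughly facing the robot), z up. The lid's origin lies on the board's face 45 mm above this origin; the knob stands square to the board. The holders stand in any order
- holder_large: fixed white holder of the large lid: a 107 x 116 mm board sloping 28 degrees, with two steel pins, 12 mm tall, below the lid's plug. Origin on the table under the board's middle; -x is its front (low side, roughly facing the robot), z up. The lid's origin lies on the board's face 45 mm above this origin; the knob stands square to the board. The holders stand in any order
- screwdriver: loose screwdriver lying on the table, 170 mm long; bystander
- wrench: loose wrench lying on the table, 150 mm long; bystander
- jar: closed glass jar, 40 mm across, 45 mm tall, standing; origin at its underside; bystander
- vial: closed amber bottle, 38 mm across, 85 mm tall, standing; origin at its underside; bystander
- tape: yellow roll (ring), 90 mm across, 24 mm tall, lying flat; bystander
- filter_box: cardboard box 70 x 100 x 30 mm; bystander
- cup: white plastic cup, 76 mm across, 90 mm tall, standing; origin at its underside; bystander
There are look-alikes about, which are no part of the job. Of the things like the carrier, leave any that is purple; of the rest the smaller one is meant.

How it is judged:
By the outcome, as a careful person would: the job done as asked, in the order asked, and still so for the second after the job is handed in, with the robot touching nothing.
It also fails if it takes over 72 s, if anything falls off the work surface, if the arm or the gripper's body presses on something with over 40 N, if the wrist force passes 120 N, or if a joint passes its speed limit or range.

### The arm

A 7-joint arm with a two-finger parallel gripper is mounted at the origin on the work surface. World frame = base frame: x ahead of the robot, y to its left, z up, the work surface at z = 0. Lengths are in mm, angles in rad, forces in N, time in s.
With the tool pointing down it reaches from about 425 to 950 mm from the base axis. Payload 4.7 kg.
Tool frame: the origin (TCP) lies on the centre line of the jaws, within the pads' length; the fingertips stand 25 mm ahead of it and the grasp point (between the pads) lies 6 mm ahead of it; x points along the fingers, y is the direction in which the jaws open and shut, and the axes are right-handed (so a half turn about x gives the same grasp; the last joint's range is limited). The gripper opens to 87 mm and grips with 3 to 60 N. Pads are 19 mm wide; open, the fingers measure 117 mm over their backs; the gripper's body (75 mm by 190 mm) begins 51 mm behind the grasp point.
Start: joints at [-1.186, 0.469, -0.049, 1.532, 0.024, 1.141, -0.082], TCP at [271.375, 618.064, 247.573] pointing down, gripper open.
Joint ranges: [-2.59, 2.59], [-0.33, 1.99], [-1.39, 1.29], [0.1, 2.45], [-1.04, 4.18], [0.21, 1.99], [-2.66, 2.66]. Speed limits (rad/s): [2.57, 2.57, 3.14, 3.14, 3.14, 3.14, 3.14].

### API

Orientations are given as [roll, pitch, yaw] about the fixed x, y, z axes, in that order (R = Rz(yaw) Ry(pitch) Rx(roll)).
In Python, from bench import env gives the robot as it stands.
- The arm moves only by the tool jog_arm, never from a script. Its argument "plan" is a list of rows, each an object of numbers: "tx", "ty", "tz": the shift along the tool's x, y, z in m; "ax", "ay", "az": the turn, a rotation vector about the tool's x, y, z in rad. In form: [{"tx": .., "ty": .., "tz": .., "ax": .., "ay": .., "az": ..}, ...]. A call has 1 to 12 rows; each row is the pose to reach, as a shift and turn from the pose commanded when the call began, along the tool's axes at that moment; what a row does not reach only later rows make up. A row lasts 1/12 s, in which the tool goes at most 41.7 mm and 7.16 degrees, less where a joint would pass 70% of its speed; a pose out of reach is approached as far as the arm can. A call with a gripper value outside its range is refused whole. "fingers" is the closure in counts, from 0 (fully open) to 255 (shut), set as the call begins (left out, the last holds). The fingers move at their own pace and stop on an object; "grip_force" is the grip in N (left out, the last holds). Time passes only in rows, so rows that repeat a pose let the fingers close. It gives the time, the measured TCP pose, the force and the opening at its end, in the units of the state.
- env.get_state(): the state, without advancing time (a new reading comes with each control period).
- env.capture(name): name is "side" or "top" or "wrist"; returns a dict with "img" (400x640x3 uint8, red, green, blue), "range_z" (400x640 float32, mm along the optical axis (not along the pixel's ray), 0 where there is no reading), "fx", "fy", "cx", "cy" (pixels), "k1" (the pictures are not rectified: a ray, as slopes to the right and down, at radius r is drawn at 1 + k1 r^2 times it, then the intrinsics apply), "R" (3x3) and "t" (3): a world point X has camera coordinates R X + t. Camera axes: x right, y down, z forward; pixel columns grow to the right and rows downward; lengths in mm; the calibration is good to about 2 mm. A picture is of the moment at which its call begins.
- env.finish_job(): hands the job in, once; it reports no verdict.
The state is a dict: "clock": time; "joint_positions": joint angles; "dq": joint speeds; "effort": joint torques, N m; "position": TCP position; "ee_rot": TCP orientation; "ft_force": force on the tool from outside, world axes, zero at the start; "moment": the same for the moment, N m; "finger_gap": opening from 0.0 (shut) to 1.0 (fully open).
Only numpy, scipy, OpenCV 4.12 (cv2) and the standard library are available. Lean on these libraries where they do the work, as an engineer would, in place of code of your own. Each camera call takes 0.05 s, during which the arm holds its last target. There are 200 camera calls.

## Working session

There is one attempt and no reset: what is moved stays moved. The work goes in short steps, Python scripts to look and compute and a tool call to move; the robot and the scene stay as the last step left them, time stands still between calls to the robot, and variables do not carry over. Pictures are saved under pics/ and viewed, about 8 in all and at most 12, crops included, and the job is handed in when it is done.

Besides the shell and the picture viewer there is one more tool, called after "Emit:" by a JSON object that holds its "op" and its "data", one argument or row to a line. jog_arm: Moves the arm, as the interface text tells. Its arguments: {"type":"object","properties":{"plan":{"type":"array"},"fingers":{"type":"number"},"grip_force":{"type":"number"}},"required":["plan"]}

```bash
ls; mkdir -p pics
cat > h.py <<'E'
import numpy as np, cv2, pickle
from bench import env
def cap(n,save=None):
    c=env.capture(n); 
    if save: cv2.imwrite('pics/'+save+'.png',c['img'][:,:,::-1]); pickle.dump(c,open(save+'.pkl','wb'))
    return c
def und(c,u,v):
    xd=(np.asarray(u,float)-c['cx'])/c['fx']; yd=(np.asarray(v,float)-c['cy'])/c['fy']
    x,y=xd.copy(),yd.copy()
    for _ in range(10):
        s=1+c['k1']*(x*x+y*y); x,y=xd/s,yd/s
    return x,y
def cloud(c):
    v,u=np.mgrid[0:400,0:640]; x,y=und(c,u,v); z=c['range_z'].astype(float)
    P=np.stack([x*z,y*z,z],-1)
    W=(P-np.array(c['t']))@np.array(c['R']); W[z==0]=np.nan
    return W
def proj(c,X):
    p=np.array(c['R'])@np.array(X)+np.array(c['t']); x,y=p[:2]/p[2]; s=1+c['k1']*(x*x+y*y)
    return c['fx']*x*s+c['cx'],c['fy']*y*s+c['cy']
E
python3 - <<'E'
from h import *
print(env.get_state())
for n in('top','side','wrist'):
    c=cap(n,n+'0'); print(n,c['fx'],c['k1'],np.round(c['t']),np.round(-np.array(c['R']).T@c['t']))
E
```

```text
pics
{'clock': 0.0, 'joint_positions': array([-1.18588172,  0.46945574, -0.04859816,  1.53369239,  0.02411809,
        1.14100512, -0.08226485]), 'dq': array([-0.00010197, -0.00030735, -0.00101588,  0.00095898,  0.00078008,
       -0.00101035, -0.00138028]), 'effort': array([-2.63310640e-04, -5.07984531e+01, -8.05722596e-02, -2.36145991e+01,
       -6.11730572e-02,  3.83113185e-02,  2.09725476e-04]), 'position': array([271.18989594, 617.52188613, 246.49041583]), 'ee_rot': array([-1.52632419,  1.56882209, -1.94006163]), 'ft_force': array([-0.00547565,  0.46407357, -0.70872758]), 'moment': array([-0.02871016,  0.04688592,  0.00839892]), 'finger_gap': 1.001741253626322}
top 446.53467386582463 -0.04151937705932206 [  46.  589. 1127.] [ 456.   30. 1187.]
side 409.4344683519901 0.010663246269175666 [-386.  292.  790.] [-111. -643.  658.]
wrist 305.8198765614158 -0.019541460561534447 [-673.  -30.  390.] [209. 644. 384.]
```

View pics/top0.png

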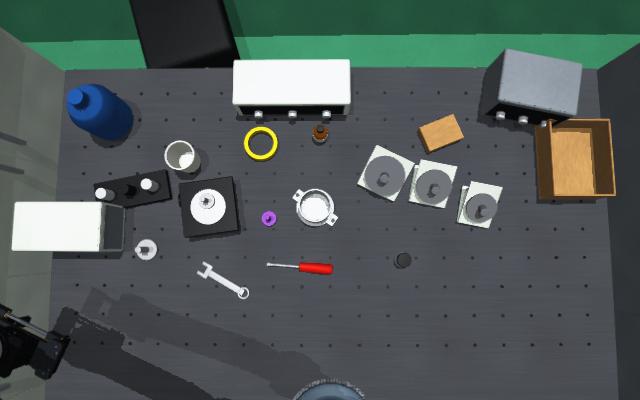

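View pics/side0.png

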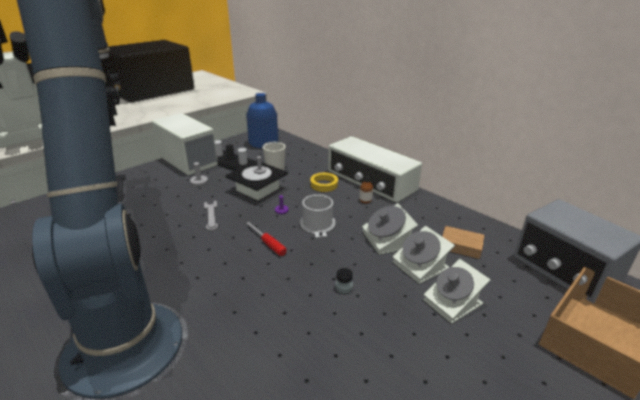

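The top view shows the stage and carrier at about (207,202), pot (315,207) and the three lids at (385,177), (433,186) and (481,209). There is a carrier look-alike at (146,249) and a purple one at (269,218). Next I'll measure with the depth data.

Run:
```python
from h import *
for n in('top0','side0'):
    c=pickle.load(open(n+'.pkl','rb')); W=cloud(c); 
    print(n,'table z',np.nanmedian(W[(abs(W[...,0]-450)<150)&(abs(W[...,1])<250)&(abs(W[...,2])<15)][:,2]))
    if n=='top0':
        for name,(u,v) in dict(carrier=(207,202),look=(146,249),pot=(315,207),l1=(385,177),l2=(433,186),l3=(481,209),purple=(269,218)).items():
            print(name,np.round(W[v,u]),np.round(W[v-1:v+2,u-1:u+2,2].ravel()))
        S={'carrier':W[202,207],'pot':W[207,315],'l1':W[177,385],'l2':W[186,433],'l3':W[209,481],'look':W[249,146]}
    for k,p in S.items():
        m=np.hypot(W[...,0]-p[0],W[...,1]-p[1])<62
        Q=W[m]; 
        h=np.histogram(Q[:,2],bins=np.arange(-10,130,10)); print(k,len(Q),h[0])
t=pickle.load(open('top0.pkl','rb'))['img'];s=pickle.load(open('side0.pkl','rb'))['img']
a=cv2.resize(t[150:280,110:360],(800,416),interpolation=3)[:300]
r=lambda im:cv2.resize(im,(400,300),interpolation=3)
o=np.vstack([np.hstack([r(t[160:265,120:260]),r(t[130:250,350:510])]),np.hstack([r(s[120:225,180:320]),r(s[180:330,340:500])])])
cv2.imwrite('pics/crop1.png',o[:,:,::-1])
```

```text
top0 table z 0.7313057764486789
carrier [565. 310.  78.] [90. 83. 70. 80. 78. 66. 70. 68. 67.]
look [447. 478.  33.] [35. 30. 24. 40. 33. 28. 38. 32. 23.]
pot [558.  39.  10.] [ 4.  4.  4.  2. 10.  6.  9.  6.  7.]
l1 [ 625. -135.   91.] [90. 94. 94. 90. 91. 92. 91. 88. 88.]
l2 [ 603. -255.   87.] [74. 85. 84. 84. 87. 89. 86. 91. 88.]
l3 [ 546. -372.   87.] [79. 84. 89. 81. 87. 91. 83. 89. 91.]
purple [526. 156.  54.] [50. 48. 34. 52. 54. 30. 53. 38. 18.]
carrier 1838 [   6   10    0    0    0    0  571 1172   44    6    5    8   16]
pot 1692 [ 187 1125  100   23   21   20   25   42  149    0    0    0    0]
l1 1906 [140 286  40 106  38 193 297 284 312 184  26   0   0]
l2 1948 [173 356  49 139  40 129 260 375 294 113  20   0   0]
l3 1955 [237 478  52 170  45  78 248 343 207  80  17   0   0]
look 1668 [527 884 179   9  10   8  12  26  13   0   0   0   0]
side0 table z -0.6243592396890985
carrier 853 [ 57  68  65  69  20   0 332 195  11  11   9  14   2]
pot 1332 [143 254  99 109 147 156 169 194  61   0   0   0   0]
l1 1822 [204 339  88 115  93 213 248 195 216 108   3   0   0]
l2 2114 [210 353 103 235  93 219 298 262 249  85   7   0   0]
l3 2708 [394 516 118 350 119 169 361 361 232  78  10   0   0]
look 607 [302 178  49  15  14  12  17  20   0   0   0   0   0]
```

View pics/crop1.png

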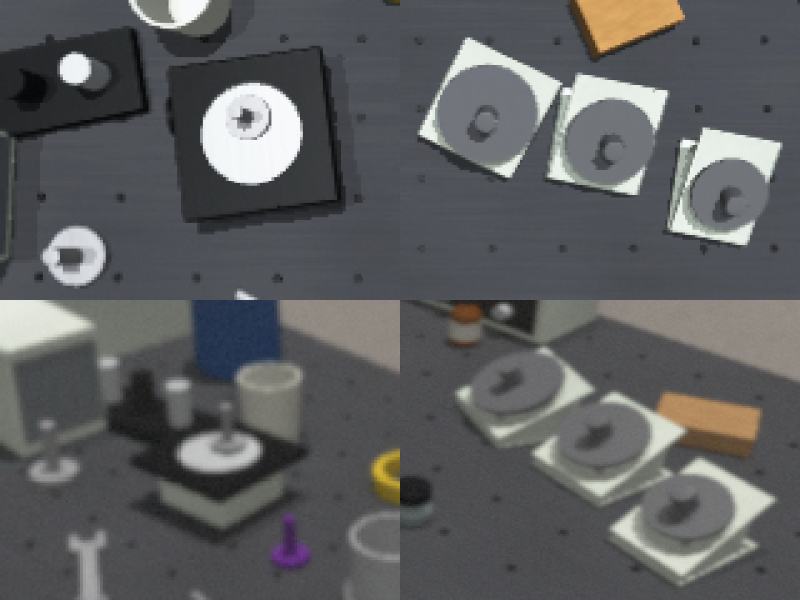

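The crops show the lids getting smaller from left to right, so the middle one, around top pixel (433,186), should be lid_mid. The carrier on the stage has a smaller base than the look-alike at (146,249). I'll check these sizes from the clouds and work out the wrist-camera geometry.

```bash
cat >> h.py <<'E'
from scipy.spatial.transform import Rotation as Ro
def pose():
    s=env.get_state(); return np.array(s['position']),Ro.from_euler('xyz',s['ee_rot']),s
def go(p,R=None):
    "print tool-frame shift (m) and turn (rad) to world TCP p (mm), rotation R"
    q,Q,s=pose(); R=R if R is not None else Q
    d=Q.inv().apply(np.array(p)-q)/1000; a=(Q.inv()*R).as_rotvec()
    print('shift',np.round(d,4),'|',round(np.linalg.norm(d)*1000),'mm turn',np.round(a,4), 'n',np.ceil(max(np.linalg.norm(d)/.0417,np.degrees(np.linalg.norm(a))/7.16)))
def toolR(zaxis,ydir):
    "tool x = -zaxis (approach), y closest to ydir"
    x=-np.array(zaxis,float); x/=np.linalg.norm(x); y=np.array(ydir,float); y-=x*(x@y); y/=np.linalg.norm(y)
    return Ro.from_matrix(np.stack([x,y,np.cross(x,y)],1))
def circ(P):
    A=np.c_[2*P,np.ones(len(P))]; s=np.linalg.lstsq(A,(P**2).sum(1),rcond=None)[0]
    return s[:2],np.sqrt(s[2]+s[:2]@s[:2])
E
python3 - <<'E'
from h import *
p,Q,s=pose(); print('tool axes cols',np.round(Q.as_matrix(),3).tolist())
w=pickle.load(open('wrist0.pkl','rb')); R=np.array(w['R']); C=-R.T@w['t']
print('cam in tool',Q.inv().apply(C-p),'cam axes in tool',np.round(Q.as_matrix().T@R.T,3).tolist())
c=pickle.load(open('top0.pkl','rb')); W=cloud(c); img=c['img'].astype(int)
for k,(u0,u1,v0,v1) in dict(l1=(355,413,143,202),l2=(411,459,158,209),l3=(457,503,181,230)).items():
    I=img[v0:v1,u0:u1]; X=W[v0:v1,u0:u1]
    g=(I.max(-1)>95)&(I.max(-1)<150)&((I.max(-1)-I.min(-1))<25)&(X[...,2]>25)
    P=X[g]; P=P[~np.isnan(P[:,0])]
    rng=np.random.default_rng(0); best=0
    for _ in range(500):
        a,b,d=P[rng.choice(len(P),3)]; n=np.cross(b-a,d-a); L=np.linalg.norm(n)
        if L<1: continue
        n/=L; i=abs((P-a)@n)<3
        if i.sum()>best: best=i.sum();I0=i
    m=P[I0].mean(0); n=np.linalg.svd(P[I0]-m)[2][2]; n*=np.sign(n[2])
    h=cv2.convexHull(((P[I0]-m)[:,:2]).astype(np.float32))
    e=np.linalg.svd(P[I0]-m)[2]; q=((P[I0]-m)@e[:2].T).astype(np.float32); (_,r)=cv2.minEnclosingCircle(q)
    print(k,best,'mean',np.round(m,1),'n',np.round(n,3),'tilt',np.degrees(np.arccos(n[2])),'dia',2*r,'area dia',2*np.sqrt(cv2.contourArea(cv2.convexHull(q))/np.pi), 'std',((P[I0]-m)@n).std())
m=(abs(W[...,2]-70)<8)&(np.hypot(W[...,0]-558,W[...,1]-39)<55); cc,r=circ(W[m][:,:2]); print('pot rim',cc,r,np.median(W[m][:,2]))
E
```

```text
tool axes cols [[-0.001, 0.402, 0.916], [-0.001, 0.916, -0.402], [-1.0, -0.001, 0.0]]
cam in tool [-137.45353647   -1.33555388  -67.42243082] cam axes in tool [[-0.0, -0.247, 0.969], [1.0, -0.0, 0.0], [0.0, 0.969, 0.247]]
l1 954 mean [ 635.8 -138.5   64.4] n [-0.417  0.208  0.885] tilt 27.77883149703709 dia 102.7363510131836 area dia 101.16455828010515 std 1.5354485931698876
l2 676 mean [ 607.4 -262.7   64.3] n [-0.456  0.093  0.885] tilt 27.74741888317861 dia 90.39997863769531 area dia 87.50604501597383 std 1.5231662236183805
l3 443 mean [ 555.  -381.6   65.2] n [-0.468  0.08   0.88 ] tilt 28.373118310178246 dia 77.55432891845703 area dia 74.61621005584092 std 1.4655603583410657
pot rim [557.45930085  39.16255118] 39.50248136399275 71.96351695317472
```

Run:
```python
from h import *
c=pickle.load(open('top0.pkl','rb')); W=cloud(c)
print('white box max z',np.nanpercentile(W[200:255,10:125,2],98),'rack',np.nanpercentile(W[168:208,93:172,2],98),'cup',np.nanpercentile(W[140:172,165:200,2],98))
q=np.array([564,311,224.]); a=np.array([271,618,247.])
for s in np.linspace(.3,1,8):
    p=a+s*(q-a); m=np.hypot(W[...,0]-p[0],W[...,1]-p[1])<110; print(np.round(p),np.nanpercentile(W[m][:,2],99.5))
go(q)
```

```text
white box max z 143.9424571068634 rack 129.4875062293723 cup 92.599170648027
[359. 526. 240.] 403.12451977080076
[388. 495. 238.] 142.5210953627897
[418. 464. 236.] 141.08850643437225
[447. 434. 233.] 67.84097454308603
[476. 403. 231.] 67.83459008352833
[505. 372. 229.] 92.63340450148776
[535. 342. 226.] 92.58149282962586
[564. 311. 224.] 94.26507055725278
shift [ 0.023  -0.1631  0.3914] | 425 mm turn [0. 0. 0.] n 11.0
```

Emit:
{"op": "jog_arm", "data": {
  "plan": [
    {"tx": 0.023, "ty": -0.163, "tz": 0.391},
    {"tx": 0.023, "ty": -0.163, "tz": 0.391},
    {"tx": 0.023, "ty": -0.163, "tz": 0.391},
    {"tx": 0.023, "ty": -0.163, "tz": 0.391},
    {"tx": 0.023, "ty": -0.163, "tz": 0.391},
    {"tx": 0.023, "ty": -0.163, "tz": 0.391},
    {"tx": 0.023, "ty": -0.163, "tz": 0.391},
    {"tx": 0.023, "ty": -0.163, "tz": 0.391},
    {"tx": 0.023, "ty": -0.163, "tz": 0.391},
    {"tx": 0.023, "ty": -0.163, "tz": 0.391},
    {"tx": 0.023, "ty": -0.163, "tz": 0.391},
    {"tx": 0.023, "ty": -0.163, "tz": 0.391}
  ]
}}

```text
invalid input
```

Run:
```python
from h import *
p,Q,s=pose(); print(p,s['clock'],abs(s['dq']).max(),s['joint_positions'])
c=cap('wrist','w1'); W=cloud(c); 
m=np.hypot(W[...,0]-565,W[...,1]-310)<60; Z=W[m][:,2]; print(np.histogram(Z,np.arange(50,120,4)))
t=m&(W[...,2]>105)&(W[...,2]<116); print('top pts',t.sum(),np.nanmedian(W[t],0))
```

```text
[271.21558151 617.66896471 246.76235863] 0.15 0.0031678077976459123 [-1.18590207  0.46923376 -0.04862831  1.5334038   0.0241337   1.14097894
 -0.08230298]
(array([0, 0, 0, 0, 0, 0, 0, 0, 0, 0, 0, 0, 0, 0, 0, 0, 0]), array([ 50,  54,  58,  62,  66,  70,  74,  78,  82,  86,  90,  94,  98,
       102, 106, 110, 114, 118]))
top pts 0 [nan nan nan]
  return np.nanmean(a, axis, out=out, keepdims=keepdims)
```

View pics/w1.png

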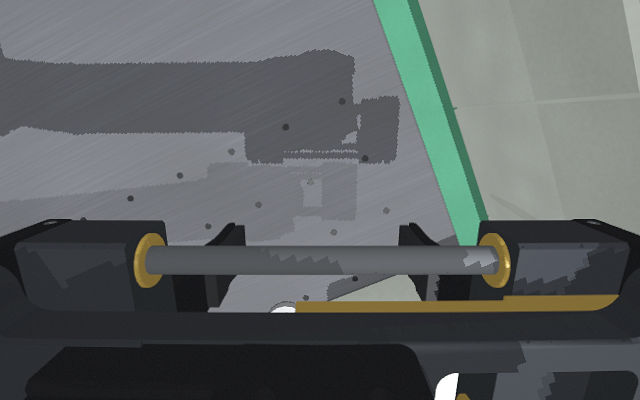

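The wrist view shows the gripper across rows 220–400, so targets have to sit in the upper half. The move call was refused, probably because it needs all six keys.

Emit:
{"op": "jog_arm", "data": {
  "plan": [
    {"tx": 0.023, "ty": -0.163, "tz": 0.471, "ax": 0, "ay": 0, "az": 0},
    {"tx": 0.023, "ty": -0.163, "tz": 0.471, "ax": 0, "ay": 0, "az": 0},
    {"tx": 0.023, "ty": -0.163, "tz": 0.471, "ax": 0, "ay": 0, "az": 0},
    {"tx": 0.023, "ty": -0.163, "tz": 0.471, "ax": 0, "ay": 0, "az": 0},
    {"tx": 0.023, "ty": -0.163, "tz": 0.471, "ax": 0, "ay": 0, "az": 0},
    {"tx": 0.023, "ty": -0.163, "tz": 0.471, "ax": 0, "ay": 0, "az": 0},
    {"tx": 0.023, "ty": -0.163, "tz": 0.471, "ax": 0, "ay": 0, "az": 0},
    {"tx": 0.023, "ty": -0.163, "tz": 0.471, "ax": 0, "ay": 0, "az": 0},
    {"tx": 0.023, "ty": -0.163, "tz": 0.471, "ax": 0, "ay": 0, "az": 0},
    {"tx": 0.023, "ty": -0.163, "tz": 0.471, "ax": 0, "ay": 0, "az": 0},
    {"tx": 0.023, "ty": -0.163, "tz": 0.471, "ax": 0, "ay": 0, "az": 0},
    {"tx": 0.023, "ty": -0.163, "tz": 0.471, "ax": 0, "ay": 0, "az": 0}
  ]
}}

```text
clock: 1.2
position: [638.4, 277.6, 224.3]
ee_rot: [-2.137, 1.571, -2.551]
ft_force: [0.9, 0.5, -0.5]
finger_gap: 1.003
```

Run:
```python
from h import *
p,Q,s=pose(); print(p,s['clock'],abs(s['dq']).max(),s['joint_positions'])
c=cap('wrist','w2'); W=cloud(c); 
m=np.hypot(W[...,0]-565,W[...,1]-310)<60; Z=W[m][:,2]; print(np.histogram(Z,np.arange(50,120,4)))
t=m&(W[...,2]>105)&(W[...,2]<116); print('top pts',t.sum(),W[t].mean(0),proj(c,[565,310,110]))
```

```text
[638.36110608 277.59034761 224.32186381] 1.2 0.7096649552633467 [-0.51874793  0.5195046   0.07156467  1.50792999 -0.03950247  1.1157518
  0.71749752]
(array([    0,     5, 11077,   516,  1256,    15,     3,     0,     3,
           1,     0,     0,     3,     0,    60,   108,     0]), array([ 50,  54,  58,  62,  66,  70,  74,  78,  82,  86,  90,  94,  98,
       102, 106, 110, 114, 118]))
top pts 168 [567.94434114 313.46081409 110.31868687] (np.float64(323.4028516024093), np.float64(102.47230674834339))
```

View pics/w2.png

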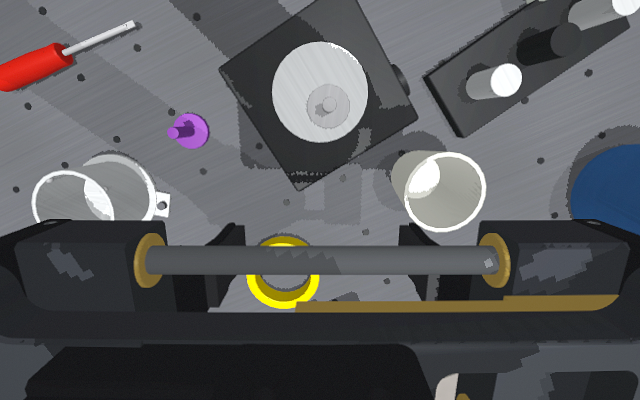

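The carrier stands upright on the silver disc, with its stem top at pixel (330,103). The pot is at (110,195), partly hidden by a pale ring. I'll remeasure now that the arm has stopped.

Run:
```python
from h import *
for i in range(2):
    c=cap('wrist','w3'); W=cloud(c); p,Q,s=pose(); print(p,abs(s['dq']).max())
m=np.hypot(W[...,0]-567,W[...,1]-312)<60
t=m&(W[...,2]>105)&(W[...,2]<116); b=m&(abs(W[...,2]-68)<1.8)&(np.hypot(W[...,0]-567,W[...,1]-312)<26)
print('top',t.sum(),W[t].mean(0)); 
P=W[b][:,:2].astype(np.float32); h=cv2.convexHull(P)[:,0]; print('base',circ(h),np.median(W[b][:,2]),cv2.minEnclosingCircle(P))
# top camera
c=cap('top','top1');V=cloud(c); k=(np.hypot(V[...,0]-567,V[...,1]-312)<30); 
P=V[k&(V[...,2]>100)]; print('topcam stem',P.mean(0) if len(P) else None)
for n,X in(('w3',W),('top1',V)):
    r=(abs(X[...,2]-72)<2.5)&(np.hypot(X[...,0]-557,X[...,1]-39)<50); print(n,'pot',r.sum(),circ(X[r][:,:2]) if r.sum()>20 else '')
```

```text
[642.79644867 269.72675937 223.70763036] 0.08216047073981199
[639.92728892 274.10195468 223.71830624] 0.0751006234227115
top 188 [568.27778397 313.27325042 110.42002199]
base (array([567.84302307, 313.52053342]), np.float64(19.291101286624997)) 68.44122600682033 ((567.85888671875, 313.5451965332031), 19.656774520874023)
topcam stem [579.18081558 288.52072811 565.87227204]
w3 pot 798 (array([556.86970909,  40.02174461]), np.float64(39.6745594471312))
top1 pot 128 (array([557.66515842,  39.24450439]), np.float64(39.60848760394445))
```

Run:
```python
from h import *
p,Q,s=pose(); print(p,np.round(Q.as_matrix()[:,0],4),np.round(Q.as_matrix()[:,1],3),s['joint_positions'])
R=toolR([0,0,1],Q.as_matrix()[:,1]); go([568,313.4,155],R); go([568,313.4,100],R)
```

```text
[637.89676363 277.55651973 223.84117141] [-9.e-04 -6.e-04 -1.e+00] [ 0.405  0.914 -0.001] [-0.51941163  0.5195729   0.07209227  1.50899588 -0.03970049  1.11548511
  0.71400816]
shift [ 0.0689  0.0045 -0.0784] | 104 mm turn [-0.     -0.0006  0.0009] n 3.0
shift [ 0.1239  0.0045 -0.0784] | 147 mm turn [-0.     -0.0006  0.0009] n 4.0
```

Emit:
{"op": "jog_arm", "data": {
  "plan": [
    {"tx": 0.02, "ty": 0.0015, "tz": -0.026, "ax": 0, "ay": 0, "az": 0},
    {"tx": 0.04, "ty": 0.003, "tz": -0.052, "ax": 0, "ay": 0, "az": 0},
    {"tx": 0.06, "ty": 0.0045, "tz": -0.07, "ax": 0, "ay": 0, "az": 0},
    {"tx": 0.07, "ty": 0.0045, "tz": -0.0784, "ax": 0, "ay": 0, "az": 0},
    {"tx": 0.07, "ty": 0.0045, "tz": -0.0784, "ax": 0, "ay": 0, "az": 0},
    {"tx": 0.07, "ty": 0.0045, "tz": -0.0784, "ax": 0, "ay": 0, "az": 0},
    {"tx": 0.085, "ty": 0.0045, "tz": -0.0784, "ax": 0, "ay": 0, "az": 0},
    {"tx": 0.1, "ty": 0.0045, "tz": -0.0784, "ax": 0, "ay": 0, "az": 0},
    {"tx": 0.112, "ty": 0.0045, "tz": -0.0784, "ax": 0, "ay": 0, "az": 0},
    {"tx": 0.12, "ty": 0.0045, "tz": -0.0784, "ax": 0, "ay": 0, "az": 0},
    {"tx": 0.124, "ty": 0.0045, "tz": -0.0784, "ax": 0, "ay": 0, "az": 0},
    {"tx": 0.124, "ty": 0.0045, "tz": -0.0784, "ax": 0, "ay": 0, "az": 0}
  ]
}}

```text
clock: 2.4
position: [567.4, 314.6, 100.0]
ee_rot: [-1.918, 1.57, -2.332]
ft_force: [-0.0, 0.8, 0.3]
finger_gap: 1.003
```

Run:
```python
from h import *
p,Q,s=pose(); print(p,abs(s['dq']).max()); go([568,313.4,100])
```

```text
[567.38262259 314.60972399  99.97163623] 0.01664717664268188
shift [-0.     -0.0009  0.0011] | 1 mm turn [0. 0. 0.] n 1.0
```

Emit:
{"op": "jog_arm", "data": {
  "plan": [
    {"tx": 0, "ty": -0.001, "tz": 0.001, "ax": 0, "ay": 0, "az": 0},
    {"tx": 0, "ty": -0.001, "tz": 0.001, "ax": 0, "ay": 0, "az": 0},
    {"tx": 0, "ty": -0.001, "tz": 0.001, "ax": 0, "ay": 0, "az": 0},
    {"tx": 0, "ty": -0.001, "tz": 0.001, "ax": 0, "ay": 0, "az": 0},
    {"tx": 0, "ty": -0.001, "tz": 0.001, "ax": 0, "ay": 0, "az": 0},
    {"tx": 0, "ty": -0.001, "tz": 0.001, "ax": 0, "ay": 0, "az": 0},
    {"tx": 0, "ty": -0.001, "tz": 0.001, "ax": 0, "ay": 0, "az": 0},
    {"tx": 0, "ty": -0.001, "tz": 0.001, "ax": 0, "ay": 0, "az": 0},
    {"tx": 0, "ty": -0.001, "tz": 0.001, "ax": 0, "ay": 0, "az": 0},
    {"tx": 0, "ty": -0.001, "tz": 0.001, "ax": 0, "ay": 0, "az": 0}
  ],
  "fingers": 255,
  "grip_force": 25
}}

```text
clock: 3.23
position: [567.6, 313.8, 100.5]
ee_rot: [2.529, 1.571, 2.116]
ft_force: [0.9, 0.5, -0.9]
finger_gap: 0.324
```

Run:
```python
from h import *
p,Q,s=pose(); print(p,abs(s['dq']).max(),s['finger_gap'],87*s['finger_gap'],s['ft_force'])
go([568,313.4,190]); go([557.2,39.6,170]); go([557.2,39.6,110])
```

```text
[567.59706156 313.78729322 100.52132935] 0.0022254545125006244 0.32427316234404224 28.211765123931674 [ 0.9201023   0.45255943 -0.91443142]
shift [-0.0895 -0.0002  0.0005] | 89 mm turn [0. 0. 0.] n 3.0
shift [-0.0695 -0.2552  0.1007] | 283 mm turn [0. 0. 0.] n 7.0
shift [-0.0095 -0.2552  0.1007] | 275 mm turn [0. 0. 0.] n 7.0
```

Emit:
{"op": "jog_arm", "data": {
  "plan": [
    {"tx": 0, "ty": 0, "tz": 0, "ax": 0, "ay": 0, "az": 0},
    {"tx": 0, "ty": 0, "tz": 0, "ax": 0, "ay": 0, "az": 0},
    {"tx": 0, "ty": 0, "tz": 0, "ax": 0, "ay": 0, "az": 0},
    {"tx": 0, "ty": 0, "tz": 0, "ax": 0, "ay": 0, "az": 0},
    {"tx": 0, "ty": 0, "tz": 0, "ax": 0, "ay": 0, "az": 0},
    {"tx": 0, "ty": 0, "tz": 0, "ax": 0, "ay": 0, "az": 0}
  ]
}}

```text
clock: 3.73
position: [567.7, 313.9, 100.5]
ee_rot: [1.493, 1.57, 1.079]
ft_force: [0.5, 0.7, -0.3]
finger_gap: 0.13
```

Run:
```python
from h import *
p,Q,s=pose(); print(p,abs(s['dq']).max(),s['finger_gap'],87*s['finger_gap'],s['ft_force'])
```

```text
[567.67519694 313.92981027 100.53997262] 0.00210495255691355 0.12972235955298775 11.285845281109934 [ 0.52093362  0.65522693 -0.335941  ]
```

Emit:
{"op": "jog_arm", "data": {
  "plan": [
    {"tx": -0.015, "ty": 0, "tz": 0, "ax": 0, "ay": 0, "az": 0},
    {"tx": -0.04, "ty": 0, "tz": 0, "ax": 0, "ay": 0, "az": 0},
    {"tx": -0.06, "ty": -0.015, "tz": 0.006, "ax": 0, "ay": 0, "az": 0},
    {"tx": -0.07, "ty": -0.045, "tz": 0.018, "ax": 0, "ay": 0, "az": 0},
    {"tx": -0.07, "ty": -0.08, "tz": 0.031, "ax": 0, "ay": 0, "az": 0},
    {"tx": -0.07, "ty": -0.115, "tz": 0.045, "ax": 0, "ay": 0, "az": 0},
    {"tx": -0.07, "ty": -0.15, "tz": 0.059, "ax": 0, "ay": 0, "az": 0},
    {"tx": -0.07, "ty": -0.185, "tz": 0.073, "ax": 0, "ay": 0, "az": 0},
    {"tx": -0.07, "ty": -0.215, "tz": 0.085, "ax": 0, "ay": 0, "az": 0},
    {"tx": -0.07, "ty": -0.24, "tz": 0.095, "ax": 0, "ay": 0, "az": 0},
    {"tx": -0.07, "ty": -0.2552, "tz": 0.1007, "ax": 0, "ay": 0, "az": 0},
    {"tx": -0.07, "ty": -0.2552, "tz": 0.1007, "ax": 0, "ay": 0, "az": 0}
  ]
}}

```text
clock: 4.73
position: [556.5, 33.9, 170.4]
ee_rot: [-1.552, 1.568, -1.973]
ft_force: [0.1, -0.4, -1.8]
finger_gap: 0.127
```

Run:
```python
from h import *
w=cap('wrist','w4'); s_=cap('side','s1')
p,Q,s=pose(); print(p,abs(s['dq']).max(),s['finger_gap'],s['ft_force'],np.round(Q.as_matrix()[:,0],4))
W=cloud(w); r=(abs(W[...,2]-72)<2.5)&(np.hypot(W[...,0]-557,W[...,1]-39)<50); print(r.sum(),circ(W[r][:,:2]) if r.sum()>20 else'')
u,v=proj(s_,p); u,v=int(u),int(v); A=s_['img'][max(v-60,0):v+90,u-100:u+100]
o=np.hstack([cv2.resize(w['img'],(480,300)),cv2.resize(A,(320,300),interpolation=3)]); cv2.imwrite('pics/m1.png',o[:,:,::-1])
```

```text
[556.99785491  39.34115357 170.41080279] 0.03264930834397567 0.13367845524946165 [ 0.58259739  0.33733208 -1.02152541] [-4.e-04  4.e-04 -1.e+00]
1065 (array([555.74852847,  39.1932625 ]), np.float64(39.40492933682196))
```

View pics/m1.png

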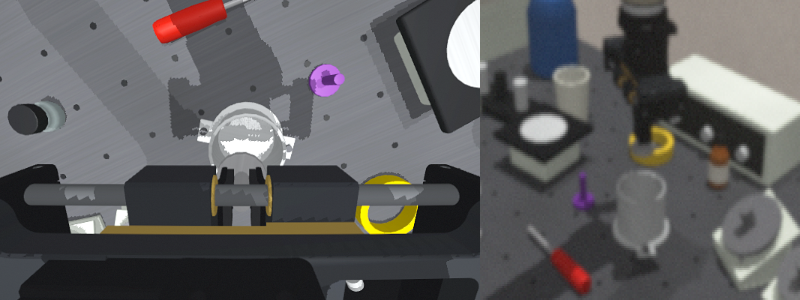

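The carrier is still gripped (gap about 11.5 mm) and hangs over the pot mouth at wrist pixel (250,135). I'll lower it.

Emit:
{"op": "jog_arm", "data": {
  "plan": [
    {"tx": 0.015, "ty": 0, "tz": 0, "ax": 0, "ay": 0, "az": 0},
    {"tx": 0.035, "ty": 0, "tz": 0, "ax": 0, "ay": 0, "az": 0},
    {"tx": 0.055, "ty": 0, "tz": 0, "ax": 0, "ay": 0, "az": 0},
    {"tx": 0.075, "ty": 0, "tz": 0, "ax": 0, "ay": 0, "az": 0},
    {"tx": 0.09, "ty": 0, "tz": 0, "ax": 0, "ay": 0, "az": 0},
    {"tx": 0.102, "ty": 0, "tz": 0, "ax": 0, "ay": 0, "az": 0},
    {"tx": 0.112, "ty": 0, "tz": 0, "ax": 0, "ay": 0, "az": 0},
    {"tx": 0.118, "ty": 0, "tz": 0, "ax": 0, "ay": 0, "az": 0},
    {"tx": 0.12, "ty": 0, "tz": 0, "ax": 0, "ay": 0, "az": 0},
    {"tx": 0.121, "ty": 0, "tz": 0, "ax": 0, "ay": 0, "az": 0},
    {"tx": 0.121, "ty": 0, "tz": 0, "ax": 0, "ay": 0, "az": 0},
    {"tx": 0.121, "ty": 0, "tz": 0, "ax": 0, "ay": 0, "az": 0}
  ]
}}

```text
clock: 5.83
position: [557.8, 39.7, 50.2]
ee_rot: [0.636, 1.569, 0.222]
ft_force: [-0.2, 0.8, -1.4]
finger_gap: 0.125
```

Run:
```python
from h import *
p,Q,s=pose(); print(p,abs(s['dq']).max(),s['finger_gap'],s['ft_force'])
```

```text
[557.80983781  39.69639313  50.24270345] 0.002274841214176851 0.1250310406719816 [-0.23932138  0.83034602 -1.3933026 ]
```

Emit:
{"op": "jog_arm", "data": {
  "plan": [
    {"tx": 0.0015, "ty": 0, "tz": 0, "ax": 0, "ay": 0, "az": 0},
    {"tx": 0.003, "ty": 0, "tz": 0, "ax": 0, "ay": 0, "az": 0},
    {"tx": 0.003, "ty": 0, "tz": 0, "ax": 0, "ay": 0, "az": 0},
    {"tx": 0.003, "ty": 0, "tz": 0, "ax": 0, "ay": 0, "az": 0}
  ]
}}

```text
clock: 6.17
position: [557.2, 39.6, 46.6]
ee_rot: [1.725, 1.571, 1.311]
ft_force: [-0.1, -0.2, -0.7]
finger_gap: 0.128
```

Emit:
{"op": "jog_arm", "data": {
  "plan": [
    {"tx": 0.0005, "ty": 0, "tz": 0, "ax": 0, "ay": 0, "az": 0},
    {"tx": 0.001, "ty": 0, "tz": 0, "ax": 0, "ay": 0, "az": 0},
    {"tx": 0.001, "ty": 0, "tz": 0, "ax": 0, "ay": 0, "az": 0},
    {"tx": 0.001, "ty": 0, "tz": 0, "ax": 0, "ay": 0, "az": 0}
  ]
}}

```text
clock: 6.5
position: [557.3, 39.6, 46.4]
ee_rot: [1.973, 1.571, 1.559]
ft_force: [-3.8, -0.2, 6.3]
finger_gap: 0.132
```

Contact is felt at TCP z = 46.4, as predicted. I'll back off slightly, then open partway (about 28 mm) so the fingers stay clear of the catch balls.

Emit:
{"op": "jog_arm", "data": {
  "plan": [
    {"tx": -0.0005, "ty": 0, "tz": 0, "ax": 0, "ay": 0, "az": 0},
    {"tx": -0.0006, "ty": 0, "tz": 0, "ax": 0, "ay": 0, "az": 0},
    {"tx": -0.0006, "ty": 0, "tz": 0, "ax": 0, "ay": 0, "az": 0}
  ]
}}

```text
clock: 6.75
position: [557.3, 39.6, 46.5]
ee_rot: [1.363, 1.571, 0.949]
ft_force: [-1.3, -0.4, 4.5]
finger_gap: 0.125
```

Emit:
{"op": "jog_arm", "data": {
  "plan": [
    {"tx": 0, "ty": 0, "tz": 0, "ax": 0, "ay": 0, "az": 0},
    {"tx": 0, "ty": 0, "tz": 0, "ax": 0, "ay": 0, "az": 0},
    {"tx": 0, "ty": 0, "tz": 0, "ax": 0, "ay": 0, "az": 0},
    {"tx": 0, "ty": 0, "tz": 0, "ax": 0, "ay": 0, "az": 0},
    {"tx": 0, "ty": 0, "tz": 0, "ax": 0, "ay": 0, "az": 0},
    {"tx": 0, "ty": 0, "tz": 0, "ax": 0, "ay": 0, "az": 0}
  ],
  "fingers": 175
}}

```text
clock: 7.25
position: [557.2, 39.6, 46.0]
ee_rot: [2.859, 1.571, 2.446]
ft_force: [0.5, 0.2, 0.2]
finger_gap: 0.308
```

Run:
```python
from h import *
p,Q,s=pose(); print(p,s['clock'],abs(s['dq']).max(),s['finger_gap'],s['ft_force'],np.round(Q.as_matrix()[:,0],4))
```

```text
[557.22623679  39.63247542  45.99029473] 7.25 0.0017944009006017093 0.3081312166741729 [0.46237785 0.16026671 0.21393849] [-1.e-04  1.e-04 -1.e+00]
```

Run:
```python
from h import *
p,Q,s=pose(); go([557.2,39.6,120]);go([627,4,224]); go([675,-298,224])
```

```text
shift [-0.074 -0.    -0.   ] | 74 mm turn [0. 0. 0.] n 2.0
shift [-0.178  -0.0046  0.0782] | 194 mm turn [0. 0. 0.] n 5.0
shift [-0.178  -0.2618  0.2436] | 399 mm turn [0. 0. 0.] n 10.0
```

Emit:
{"op": "jog_arm", "data": {
  "plan": [
    {"tx": -0.01, "ty": 0, "tz": 0, "ax": 0, "ay": 0, "az": 0},
    {"tx": -0.03, "ty": 0, "tz": 0, "ax": 0, "ay": 0, "az": 0},
    {"tx": -0.06, "ty": 0, "tz": 0, "ax": 0, "ay": 0, "az": 0},
    {"tx": -0.09, "ty": 0, "tz": 0, "ax": 0, "ay": 0, "az": 0},
    {"tx": -0.12, "ty": -0.001, "tz": 0.02, "ax": 0, "ay": 0, "az": 0},
    {"tx": -0.15, "ty": -0.003, "tz": 0.045, "ax": 0, "ay": 0, "az": 0},
    {"tx": -0.17, "ty": -0.0046, "tz": 0.07, "ax": 0, "ay": 0, "az": 0},
    {"tx": -0.178, "ty": -0.0046, "tz": 0.078, "ax": 0, "ay": 0, "az": 0},
    {"tx": -0.178, "ty": -0.0046, "tz": 0.078, "ax": 0, "ay": 0, "az": 0},
    {"tx": -0.178, "ty": -0.0046, "tz": 0.078, "ax": 0, "ay": 0, "az": 0},
    {"tx": -0.178, "ty": -0.0046, "tz": 0.078, "ax": 0, "ay": 0, "az": 0}
  ],
  "fingers": 100
}}

```text
clock: 8.17
position: [625.2, 4.8, 223.0]
ee_rot: [-2.88, 1.568, 2.991]
ft_force: [0.2, 0.2, -0.7]
finger_gap: 0.603
```

Run:
```python
from h import *
for i in range(2): w=cap('wrist','w5')
p,Q,s=pose(); print(p,s['clock'],abs(s['dq']).max(),s['finger_gap'],s['ft_force'])
W=cloud(w); d=np.hypot(W[...,0]-557,W[...,1]-39.5)
r=(abs(W[...,2]-72)<2)&(d<50); print('rim',r.sum(),circ(W[r][:,:2]),np.median(W[r][:,2]))
P=W[(d<34)&(W[...,2]>45)&(W[...,2]<65)]; print('stem',len(P),P.mean(0),P[:,2].max())
P=W[(d<34)&(abs(W[...,2]-14)<2.5)]; print('base',len(P),np.median(P,0))
go([675,-298,224])
u,v=map(int,proj(w,[557,39,60])); cv2.imwrite('pics/m2.png',cv2.resize(w['img'][v-60:v+60,u-80:u+80],(480,360),interpolation=3)[:,:,::-1])
```

```text
[625.21871035   4.83688012 222.83355925] 8.2667 0.006735886229881866 0.6073695213817906 [-0.08191715 -0.29476792 -0.47919432]
rim 1317 (array([556.5395081 ,  38.89277929]), np.float64(39.397112184618194)) 72.20958588862646
stem 120 [556.6850854   38.39521726  56.2264278 ] 58.05573870666634
base 898 [557.063272    37.7065969   14.33508212]
shift [-0.0014 -0.2574  0.1671] | 307 mm turn [0. 0. 0.] n 8.0
```

View pics/m2.png

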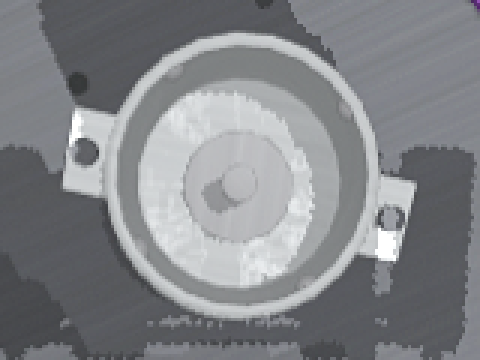

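The carrier stands upright in the pot centre, with its stem top at z = 56 and crop pixel (240,183). Four balls show on the wall. On to the lids.

Emit:
{"op": "jog_arm", "data": {
  "plan": [
    {"tx": 0, "ty": -0.02, "tz": 0.013, "ax": 0, "ay": 0, "az": 0},
    {"tx": 0, "ty": -0.05, "tz": 0.033, "ax": 0, "ay": 0, "az": 0},
    {"tx": 0, "ty": -0.085, "tz": 0.055, "ax": 0, "ay": 0, "az": 0},
    {"tx": 0, "ty": -0.12, "tz": 0.078, "ax": 0, "ay": 0, "az": 0},
    {"tx": 0, "ty": -0.155, "tz": 0.101, "ax": 0, "ay": 0, "az": 0},
    {"tx": 0, "ty": -0.19, "tz": 0.123, "ax": 0, "ay": 0, "az": 0},
    {"tx": 0, "ty": -0.22, "tz": 0.143, "ax": 0, "ay": 0, "az": 0},
    {"tx": 0, "ty": -0.245, "tz": 0.159, "ax": 0, "ay": 0, "az": 0},
    {"tx": 0, "ty": -0.257, "tz": 0.167, "ax": 0, "ay": 0, "az": 0},
    {"tx": 0, "ty": -0.257, "tz": 0.167, "ax": 0, "ay": 0, "az": 0},
    {"tx": 0, "ty": -0.257, "tz": 0.167, "ax": 0, "ay": 0, "az": 0},
    {"tx": 0, "ty": -0.257, "tz": 0.167, "ax": 0, "ay": 0, "az": 0}
  ]
}}

```text
clock: 9.27
position: [676.8, -295.0, 223.6]
ee_rot: [2.215, 1.568, 1.805]
ft_force: [0.1, 0.6, -0.1]
finger_gap: 0.609
```

```bash
cat > lid.py <<'E'
from h import *
from scipy.optimize import least_squares
def fit(c,g,tag=''):
    "fit flange-top plane/circle and knob near guess g (flange top centre)"
    W=cloud(c); I=c['img'].astype(int); n=np.array([-.456,.093,.885]); n/=np.linalg.norm(n); g=np.array(g,float)
    for _ in range(5):
        d=(W-g); h=d@n; r=np.linalg.norm(d-h[...,None]*n,axis=-1)
        k=(abs(h)<3.5)&(r<43)&(r>15); P=W[k]; m=P.mean(0); n=np.linalg.svd(P-m,full_matrices=False)[2][2]; n*=np.sign(n[2]); g=g+n*((m-g)@n)
    d=(W-g); h=d@n; q=d-h[...,None]*n; r=np.linalg.norm(q,axis=-1)
    # flange: dark grey pixels near plane; boundary by circle of fixed radius -> robust: outer hull
    k=(abs(h)<3)&(r<52)&(I.max(-1)<165); e=np.linalg.svd(n[None])[2][1:]
    P2=(d[k]@e.T).astype(np.float32); H=cv2.convexHull(P2)[:,0]; cc,rr=circ(H); fc=g+cc@e
    k=(h>24)&(h<32)&(r<25); K=W[k]; kt=K.mean(0) if len(K) else np.full(3,np.nan)
    kc=kt-n*((kt-g)@n)
    print(tag,'n',np.round(n,3),'tilt',round(np.degrees(np.arccos(n[2])),2),'flange c',np.round(fc,1),'r',round(rr,1),'| knob n',len(K),'h',round(((kt-g)@n),1),'c',np.round(kc,1))
    return n,fc,kc
E
python3 - <<'E'
from lid import *
for i in range(2): w=cap('wrist','w6')
p,Q,s=pose(); print(p,s['clock'],abs(s['dq']).max(),s['joint_positions'])
g=[607,-262,63]; fit(w,g,'wrist'); fit(cap('top'),g,'top'); fit(cap('side'),g,'side')
E
```

```text
[ 677.00543697 -295.03270035  224.08840245] 9.3667 0.009252743478767573 [ 0.23703718  0.59390621  0.18938176  1.39458836 -0.11698017  1.1646946
  1.60190175]
wrist n [-0.46   0.096  0.883] tilt 28.0 flange c [ 604.4 -263.4   63.2] r 44.7 | knob n 464 h 27.6 c [ 605.6 -263.8   63.9]
top n [-0.461  0.1    0.882] tilt 28.14 flange c [ 605.7 -262.8   63.9] r 44.0 | knob n 58 h 27.8 c [ 606.2 -261.2   64. ]
side n [-0.457  0.095  0.885] tilt 27.81 flange c [ 604.4 -264.3   61.7] r 44.6 | knob n 61 h 27.4 c [ 603.4 -264.9   61.3]
```

View pics/w6.png

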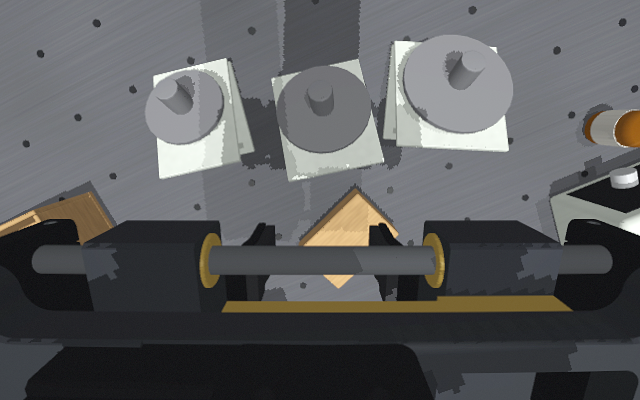

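The three lids still sit on their holders, and the mid lid at (325,108) has its knob at (320,98). The three cameras agree on it: radius about 45 mm, tilt 28°, flange centre near (605,-263.6,63.2). I'll plan the tilted pre-grasp.

```bash
cat >> h.py <<'E'
n=np.array([-.46,.096,.883]); n/=np.linalg.norm(n); O=np.array([605,-263.7,63.2])-20*n; RL=toolR(n,[.204,.979,0])
E
python3 - <<'E'
from h import *
p,Q,s=pose(); print(p,O,O+110*n,O+48.5*n)
go(O+130*n,RL); go(O+110*n,RL)
E
```

```text
[ 676.85633921 -296.06622325  224.32192319] [ 614.19767788 -265.61951538   45.54445746] [ 563.61044954 -255.06218077  142.64994142] [ 591.89330902 -260.96469058   88.35914812]
shift [ 0.064  -0.0096 -0.1294] | 145 mm turn [-0.2016 -0.4874  0.049 ] n 5.0
shift [ 0.0817 -0.0077 -0.1202] | 146 mm turn [-0.2016 -0.4874  0.049 ] n 5.0
```

Emit:
{"op": "jog_arm", "data": {
  "plan": [
    {"tx": 0, "ty": -0.002, "tz": -0.025, "ax": -0.03, "ay": -0.075, "az": 0.008},
    {"tx": 0, "ty": -0.004, "tz": -0.055, "ax": -0.07, "ay": -0.17, "az": 0.017},
    {"tx": 0.005, "ty": -0.006, "tz": -0.085, "ax": -0.11, "ay": -0.27, "az": 0.027},
    {"tx": 0.015, "ty": -0.008, "tz": -0.11, "ax": -0.15, "ay": -0.365, "az": 0.037},
    {"tx": 0.035, "ty": -0.0096, "tz": -0.125, "ax": -0.185, "ay": -0.45, "az": 0.045},
    {"tx": 0.055, "ty": -0.0096, "tz": -0.1294, "ax": -0.2016, "ay": -0.4874, "az": 0.049},
    {"tx": 0.064, "ty": -0.0096, "tz": -0.1294, "ax": -0.2016, "ay": -0.4874, "az": 0.049},
    {"tx": 0.064, "ty": -0.0096, "tz": -0.1294, "ax": -0.2016, "ay": -0.4874, "az": 0.049},
    {"tx": 0.064, "ty": -0.0096, "tz": -0.1294, "ax": -0.2016, "ay": -0.4874, "az": 0.049},
    {"tx": 0.064, "ty": -0.0096, "tz": -0.1294, "ax": -0.2016, "ay": -0.4874, "az": 0.049},
    {"tx": 0.064, "ty": -0.0096, "tz": -0.1294, "ax": -0.2016, "ay": -0.4874, "az": 0.049}
  ]
}}

```text
clock: 10.38
position: [556.4, -255.6, 161.7]
ee_rot: [-0.004, 1.079, -0.211]
ft_force: [-0.1, -0.1, -0.2]
finger_gap: 0.602
```

Run:
```python
from lid import *
p,Q,s=pose(); print(p,s['clock'],abs(s['dq']).max(),s['joint_positions'])
go(O+130*n,RL); w=cap('wrist','w7'); W=cloud(w); print('proj knob',proj(w,O+48*n),proj(w,O+20*n))
fit(w,O+20*n,'w7')
go(O+75*n,RL);go(O+48.5*n,RL)
```

```text
[ 556.39342437 -255.56985012  161.74096591] 10.3833 0.015255105080800208 [ 0.4389702   0.30823066 -0.04069576  2.10539333 -0.31262668  0.2560086
  2.0506816 ]
shift [ 0.0001  0.002  -0.0028] | 3 mm turn [-0.001   0.003   0.0026] n 1.0
proj knob (np.float64(326.05626797397093), np.float64(207.6723600805759)) (np.float64(325.65866971384156), np.float64(198.17897057122295))
w7 n [-0.459  0.093  0.883] tilt 27.95 flange c [ 602.1 -262.9   61.8] r 43.0 | knob n 629 h 27.8 c [ 603.4 -263.3   62.5]
shift [ 0.0551  0.002  -0.0024] | 55 mm turn [-0.0011  0.0024  0.0025] n 2.0
shift [ 0.0816  0.0021 -0.0025] | 82 mm turn [-0.0011  0.0024  0.0025] n 2.0
```

Emit:
{"op": "jog_arm", "data": {
  "plan": [
    {"tx": 0.01, "ty": 0.002, "tz": -0.003, "ax": 0, "ay": 0, "az": 0},
    {"tx": 0.025, "ty": 0.002, "tz": -0.0033, "ax": 0, "ay": 0.002, "az": 0.002},
    {"tx": 0.04, "ty": 0.002, "tz": -0.0033, "ax": 0, "ay": 0.002, "az": 0.002},
    {"tx": 0.055, "ty": 0.002, "tz": -0.0033, "ax": 0, "ay": 0.002, "az": 0.002},
    {"tx": 0.065, "ty": 0.002, "tz": -0.0033, "ax": 0, "ay": 0.002, "az": 0.002},
    {"tx": 0.072, "ty": 0.002, "tz": -0.0033, "ax": 0, "ay": 0.002, "az": 0.002},
    {"tx": 0.078, "ty": 0.002, "tz": -0.0033, "ax": 0, "ay": 0.002, "az": 0.002},
    {"tx": 0.081, "ty": 0.002, "tz": -0.0033, "ax": 0, "ay": 0.002, "az": 0.002},
    {"tx": 0.081, "ty": 0.002, "tz": -0.0033, "ax": 0, "ay": 0.002, "az": 0.002},
    {"tx": 0.081, "ty": 0.002, "tz": -0.0033, "ax": 0, "ay": 0.002, "az": 0.002}
  ]
}}

```text
clock: 11.27
position: [590.8, -261.5, 91.3]
ee_rot: [0.004, 1.091, -0.203]
ft_force: [0.4, 0.9, -0.5]
finger_gap: 0.606
```

Run:
```python
from lid import *
p,Q,s=pose(); print(p,s['clock'],abs(s['dq']).max(),s['joint_positions'],s['ft_force'])
go(O+48.5*n,RL)
```

```text
[ 590.79925892 -261.49961743   91.27321635] 11.2667 0.012244323650947011 [ 0.2363849   0.47165924  0.19406438  2.07918801 -0.96057592  0.21144065
  2.66001866] [ 0.35816055  0.89815746 -0.53606417]
shift [ 0.003   0.0007 -0.0005] | 3 mm turn [-0.0022 -0.0097 -0.0012] n 1.0
```

J6 and J7 are both at the edge of their ranges here. The knob is round, so I can turn the jaw about the tool axis to unwind J7.

Emit:
{"op": "jog_arm", "data": {
  "plan": [
    {"tx": 0, "ty": 0.0005, "tz": -0.0005, "ax": 0.08, "ay": 0, "az": 0},
    {"tx": 0, "ty": 0.0005, "tz": -0.0005, "ax": 0.18, "ay": 0, "az": 0},
    {"tx": 0.001, "ty": 0.0005, "tz": -0.0005, "ax": 0.28, "ay": 0, "az": 0},
    {"tx": 0.002, "ty": 0.0005, "tz": -0.0005, "ax": 0.3, "ay": 0, "az": 0},
    {"tx": 0.002, "ty": 0.0005, "tz": -0.0005, "ax": 0.3, "ay": 0, "az": 0},
    {"tx": 0.002, "ty": 0.0005, "tz": -0.0005, "ax": 0.3, "ay": 0, "az": 0}
  ]
}}

```text
clock: 11.77
position: [591.2, -261.2, 89.5]
ee_rot: [0.303, 1.091, -0.203]
ft_force: [-0.5, 1.2, -0.6]
finger_gap: 0.61
```

Run:
```python
from lid import *
p,Q,s=pose(); print(p,s['clock'],abs(s['dq']).max(),s['joint_positions'],s['ft_force'])
x=Q.as_matrix()[:,0]; print('axis err deg',np.degrees(np.arccos(-x@n)),'off in lid',p-(O+48.5*n))
go(O+48.5*n,toolR(n,Q.as_matrix()[:,1]))
```

```text
[ 591.21420268 -261.21460021   89.47978814] 11.7667 0.0072118857124448925 [ 0.21957876  0.47637601  0.21449747  2.08059442 -1.00582085  0.21614787
  2.4026701 ] [-0.47840354  1.17046705 -0.55428755]
axis err deg 0.5473963408100753 off in lid [-0.67910634 -0.24990963  1.12064002]
shift [ 0.0013  0.0004 -0.0001] | 1 mm turn [-0.     -0.0094  0.0018] n 1.0
```

Emit:
{"op": "jog_arm", "data": {
  "plan": [
    {"tx": 0, "ty": 0, "tz": 0, "ax": 0, "ay": 0, "az": 0},
    {"tx": 0, "ty": 0, "tz": 0, "ax": 0, "ay": 0, "az": 0},
    {"tx": 0, "ty": 0, "tz": 0, "ax": 0, "ay": 0, "az": 0},
    {"tx": 0, "ty": 0, "tz": 0, "ax": 0, "ay": 0, "az": 0},
    {"tx": 0, "ty": 0, "tz": 0, "ax": 0, "ay": 0, "az": 0},
    {"tx": 0, "ty": 0, "tz": 0, "ax": 0, "ay": 0, "az": 0},
    {"tx": 0, "ty": 0, "tz": 0, "ax": 0, "ay": 0, "az": 0},
    {"tx": 0, "ty": 0, "tz": 0, "ax": 0, "ay": 0, "az": 0},
    {"tx": 0, "ty": 0, "tz": 0, "ax": 0, "ay": 0, "az": 0}
  ],
  "fingers": 255,
  "grip_force": 45
}}

```text
clock: 12.52
position: [591.4, -260.7, 89.1]
ee_rot: [0.306, 1.092, -0.202]
ft_force: [1.3, 0.4, -0.0]
finger_gap: 0.236
```

Run:
```python
from lid import *
p,Q,s=pose(); print(p,s['clock'],87*s['finger_gap'],s['joint_positions'],s['ft_force'])
y=Q.as_matrix()[:,1]; go(O+60*n); go(O+130*n); print('from lifted: upright'); 
Ru=toolR([0,0,1],y); print(Q.inv().apply(np.array([557,39.7,180])-p)/1000,(Q.inv()*Ru).as_rotvec())
```

```text
[ 591.44853499 -260.71719301   89.11817202] 12.5167 20.560592529440918 [ 0.21874478  0.47708448  0.21461527  2.08037138 -1.00635494  0.21647862
  2.40086148] [ 1.34929754  0.36933259 -0.03188279]
shift [-0.0106 -0.0001  0.    ] | 11 mm turn [0. 0. 0.] n 1.0
shift [-0.0806 -0.0002 -0.0007] | 81 mm turn [0. 0. 0.] n 2.0
from lifted: upright
[-0.12400096  0.26156912 -0.12610335] [-0.03198803  0.45915277 -0.13664808]
```

Emit:
{"op": "jog_arm", "data": {
  "plan": [
    {"tx": -0.004, "ty": 0, "tz": 0, "ax": 0, "ay": 0, "az": 0},
    {"tx": -0.012, "ty": 0, "tz": 0, "ax": 0, "ay": 0, "az": 0},
    {"tx": -0.024, "ty": 0, "tz": 0, "ax": 0, "ay": 0, "az": 0},
    {"tx": -0.038, "ty": 0, "tz": 0, "ax": 0, "ay": 0, "az": 0},
    {"tx": -0.052, "ty": 0, "tz": 0, "ax": 0, "ay": 0, "az": 0},
    {"tx": -0.065, "ty": 0, "tz": 0, "ax": 0, "ay": 0, "az": 0},
    {"tx": -0.075, "ty": 0, "tz": 0, "ax": 0, "ay": 0, "az": 0},
    {"tx": -0.08, "ty": 0, "tz": 0, "ax": 0, "ay": 0, "az": 0},
    {"tx": -0.08, "ty": 0, "tz": 0, "ax": 0, "ay": 0, "az": 0},
    {"tx": -0.08, "ty": 0, "tz": 0, "ax": 0, "ay": 0, "az": 0}
  ]
}}

```text
clock: 13.35
position: [555.2, -253.4, 160.1]
ee_rot: [0.305, 1.092, -0.203]
ft_force: [-0.2, -0.1, -0.3]
finger_gap: 0.244
```

Run:
```python
from lid import *
p,Q,s=pose(); print(p,s['clock'],87*s['finger_gap'],s['joint_positions'],s['ft_force'])
y=Q.as_matrix()[:,1]; Ru=toolR([0,0,1],y); go([557,39.7,190],Ru); go([590,-200,230],Ru)
print(np.round(y,3))
```

```text
[ 555.1759106  -253.37081676  160.11985598] 13.35 21.190488310646273 [ 0.02564308  0.32785992  0.45682562  2.12465534 -0.80418996  0.34355265
  2.20444504] [-0.2171182  -0.05051027 -0.29677345]
shift [-0.0529  0.263  -0.1216] | 295 mm turn [-0.0319  0.4594 -0.1364] n 8.0
shift [-0.0512  0.0725  0.0327] | 95 mm turn [-0.0319  0.4594 -0.1364] n 4.0
[0.453 0.881 0.138]
```

Emit:
{"op": "jog_arm", "data": {
  "plan": [
    {"tx": -0.015, "ty": 0.012, "tz": -0.002, "ax": -0.0016, "ay": 0.023, "az": -0.007},
    {"tx": -0.028, "ty": 0.035, "tz": -0.01, "ax": -0.0048, "ay": 0.07, "az": -0.021},
    {"tx": -0.04, "ty": 0.066, "tz": -0.025, "ax": -0.008, "ay": 0.12, "az": -0.036},
    {"tx": -0.047, "ty": 0.1, "tz": -0.042, "ax": -0.012, "ay": 0.175, "az": -0.052},
    {"tx": -0.051, "ty": 0.135, "tz": -0.06, "ax": -0.0165, "ay": 0.24, "az": -0.071},
    {"tx": -0.053, "ty": 0.17, "tz": -0.077, "ax": -0.021, "ay": 0.3, "az": -0.089},
    {"tx": -0.053, "ty": 0.202, "tz": -0.093, "ax": -0.025, "ay": 0.36, "az": -0.107},
    {"tx": -0.053, "ty": 0.23, "tz": -0.106, "ax": -0.028, "ay": 0.41, "az": -0.122},
    {"tx": -0.053, "ty": 0.252, "tz": -0.117, "ax": -0.031, "ay": 0.445, "az": -0.132},
    {"tx": -0.053, "ty": 0.263, "tz": -0.1216, "ax": -0.0319, "ay": 0.4594, "az": -0.1364},
    {"tx": -0.053, "ty": 0.263, "tz": -0.1216, "ax": -0.0319, "ay": 0.4594, "az": -0.1364},
    {"tx": -0.053, "ty": 0.263, "tz": -0.1216, "ax": -0.0319, "ay": 0.4594, "az": -0.1364}
  ]
}}

```text
clock: 14.35
position: [556.8, 38.4, 189.4]
ee_rot: [-1.551, 1.569, -2.027]
ft_force: [-0.1, -1.5, -0.5]
finger_gap: 0.24
```

Run:
```python
from lid import *
w=cap('wrist','w8'); s_=cap('side','s2'); t=cap('top','t2')
p,Q,s=pose(); print(p,s['clock'],87*s['finger_gap'],s['joint_positions'],s['ft_force'],s['moment'],np.round(Q.as_matrix()[:,0],4),abs(s['dq']).max())
go([557,39.7,190],toolR([0,0,1],Q.as_matrix()[:,1]))
for nm,c in(('w',w),('s',s_)):
    W=cloud(c); d=np.hypot(W[...,0]-p[0],W[...,1]-p[1]); k=(d<50)&(d>22)&(W[...,2]>p[2]-48.5-5)&(W[...,2]<p[2]-18); P=W[k]; print(nm,len(P))
    if len(P)>50:
        m=np.median(P[:,2]); P=P[abs(P[:,2]-m)<8]; m=P.mean(0); nn=np.linalg.svd(P-m,full_matrices=False)[2][2]; nn*=np.sign(nn[2]); print('flange',m,'n',np.round(nn,3))
u,v=map(int,proj(s_,p-[0,0,30])); A=s_['img'][v-75:v+75,u-100:u+100]
o=np.hstack([cv2.resize(w['img'],(400,300)),cv2.resize(A,(400,300),interpolation=3)]); cv2.imwrite('pics/m3.png',o[:,:,::-1])
```

```text
[556.49368756  36.89153008 190.23013019] 14.5 21.09490419472122 [-0.71967036  0.40870995  0.75363622  1.91094711 -0.33978337  0.95267742
  1.28459838] [ 0.43625363 -0.43863503 -0.44977846] [-0.05488391 -0.01395131  0.02922968] [ 1.e-04 -4.e-04 -1.e+00] 0.005788459809618025
shift [ 0.0002  0.0027 -0.0008] | 3 mm turn [0.     0.0003 0.0003] n 1.0
w 7809
flange [540.96419108  44.99110646 159.83019101] n [-0.01   0.004  1.   ]
s 396
flange [546.7415009   26.95996681 158.63909933] n [-0.02  -0.009  1.   ]
```

View pics/m3.png

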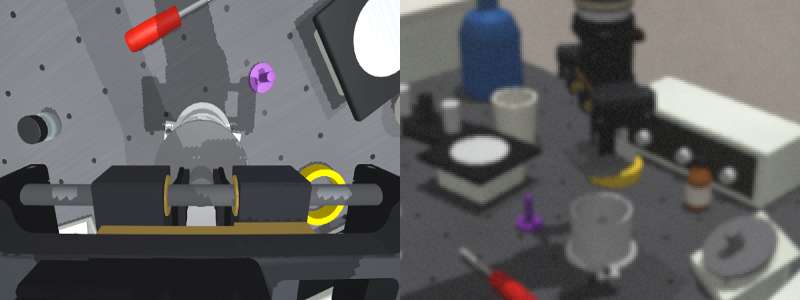

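The lid is held level over the pot. It shows as a grey disc at wrist pixel (200,140), level to within about 0.6°. I'll measure its centre relative to the TCP from its visible arc.

Run:
```python
from lid import *
from scipy.optimize import least_squares
w=pickle.load(open('w8.pkl','rb')); w=cap('wrist','w9'); p,Q,s=pose(); W=cloud(w); print(p)
k=(abs(W[...,2]-(p[2]-30.4))<4)&(np.hypot(W[...,0]-p[0],W[...,1]-p[1])<55); print(k.sum(),W[k].mean(0))
P=W[k][:,:2]; a=np.degrees(np.arctan2(P[:,1]-p[1],P[:,0]-p[0])); r=np.hypot(*(P-p[:2]).T)
E=[];
for b in range(-180,180,6):
    i=(a>=b)&(a<b+6)
    if i.sum()>5:
        j=np.where(i)[0][np.argmax(r[i])]; E.append(P[j]); print(b,round(r[j],1),end='; ')
E=np.array(E); E=E[np.hypot(*(E-p[:2]).T)>38]
f=least_squares(lambda c:np.hypot(*(E-c).T)-44.8,p[:2],loss='soft_l1',f_scale=.7); print('\nlid centre',f.x,'rel TCP',f.x-p[:2],'n',len(E),circ(E))
d=f.x-p[:2]; print('rel in tool',Q.inv().apply([*d,0]))
```

```text
[556.55464354  37.15398801 190.31385994]
8866 [541.09932422  43.35032291 160.60444466]
-180 46.5; -174 46.6; -168 46.6; -162 46.6; -156 46.5; -150 46.8; -144 46.6; -138 46.7; -132 31.1; -126 30.6; -120 30.1; -114 29.7; -60 34.0; -54 44.0; -48 43.8; -42 42.3; -36 41.6; -30 41.6; -24 41.6; -18 42.6; -12 42.5; -6 32.5; 54 26.5; 60 26.9; 66 27.5; 72 43.0; 78 43.6; 84 44.0; 90 43.8; 96 44.2; 102 44.1; 108 44.1; 114 44.7; 120 44.7; 126 45.1; 132 45.1; 138 45.4; 144 45.7; 150 45.7; 156 46.0; 162 45.9; 168 46.3; 174 46.2; 
lid centre [554.69255649  36.23235223] rel TCP [-1.86208705 -0.92163577] n 34 (array([554.25761641,  36.49394369]), np.float64(44.18993371695444))
rel in tool [-3.00707441e-04 -1.67633875e+00 -1.22746445e+00]
```

Emit:
{"op": "jog_arm", "data": {
  "plan": [
    {"tx": 0.008, "ty": 0.001, "tz": -0.0003, "ax": 0, "ay": 0, "az": 0},
    {"tx": 0.02, "ty": 0.002, "tz": -0.0008, "ax": 0, "ay": 0, "az": 0},
    {"tx": 0.035, "ty": 0.003, "tz": -0.001, "ax": 0, "ay": 0, "az": 0},
    {"tx": 0.048, "ty": 0.003, "tz": -0.001, "ax": 0, "ay": 0, "az": 0},
    {"tx": 0.058, "ty": 0.003, "tz": -0.001, "ax": 0, "ay": 0, "az": 0},
    {"tx": 0.063, "ty": 0.003, "tz": -0.001, "ax": 0, "ay": 0, "az": 0},
    {"tx": 0.065, "ty": 0.003, "tz": -0.001, "ax": 0, "ay": 0, "az": 0},
    {"tx": 0.065, "ty": 0.003, "tz": -0.001, "ax": 0, "ay": 0, "az": 0},
    {"tx": 0.065, "ty": 0.003, "tz": -0.001, "ax": 0, "ay": 0, "az": 0}
  ]
}}

```text
clock: 15.3
position: [557.9, 42.4, 125.4]
ee_rot: [0.492, 1.57, 0.016]
ft_force: [0.8, 0.8, -0.5]
finger_gap: 0.238
```

Run:
```python
from h import *
p,Q,s=pose(); print(p,s['ft_force'],abs(s['dq']).max(),np.round(Q.as_matrix()[:,0],4)); go([557.4,40.2,117],toolR([0,0,1],Q.as_matrix()[:,1]))
```

```text
[557.90484798  42.41942435 125.37045167] [ 0.83070715  0.77477567 -0.53431391] 0.008288711010960154 [ 6.e-04  0.e+00 -1.e+00]
shift [ 0.0084 -0.0022  0.0006] | 9 mm turn [-0.      0.0005 -0.0003] n 1.0
```

Emit:
{"op": "jog_arm", "data": {
  "plan": [
    {"tx": 0, "ty": -0.0022, "tz": 0.0006, "ax": 0, "ay": 0, "az": 0},
    {"tx": 0, "ty": -0.0022, "tz": 0.0006, "ax": 0, "ay": 0, "az": 0},
    {"tx": 0.002, "ty": -0.0022, "tz": 0.0006, "ax": 0, "ay": 0, "az": 0},
    {"tx": 0.005, "ty": -0.0022, "tz": 0.0006, "ax": 0, "ay": 0, "az": 0},
    {"tx": 0.007, "ty": -0.0022, "tz": 0.0006, "ax": 0, "ay": 0, "az": 0},
    {"tx": 0.008, "ty": -0.0022, "tz": 0.0006, "ax": 0, "ay": 0, "az": 0},
    {"tx": 0.008, "ty": -0.0022, "tz": 0.0006, "ax": 0, "ay": 0, "az": 0},
    {"tx": 0.008, "ty": -0.0022, "tz": 0.0006, "ax": 0, "ay": 0, "az": 0},
    {"tx": 0.008, "ty": -0.0022, "tz": 0.0006, "ax": 0, "ay": 0, "az": 0}
  ]
}}

```text
clock: 16.05
position: [557.2, 40.3, 117.0]
ee_rot: [-0.23, 1.571, -0.706]
ft_force: [0.5, 0.7, -1.1]
finger_gap: 0.24
```

Emit:
{"op": "jog_arm", "data": {
  "plan": [
    {"tx": 0.001, "ty": 0, "tz": 0, "ax": 0, "ay": 0, "az": 0},
    {"tx": 0.002, "ty": 0, "tz": 0, "ax": 0, "ay": 0, "az": 0},
    {"tx": 0.002, "ty": 0, "tz": 0, "ax": 0, "ay": 0, "az": 0},
    {"tx": 0.002, "ty": 0, "tz": 0, "ax": 0, "ay": 0, "az": 0}
  ]
}}

```text
clock: 16.38
position: [557.6, 39.9, 115.4]
ee_rot: [0.1, 1.569, -0.375]
ft_force: [2.0, -1.4, 0.6]
finger_gap: 0.245
```

Emit:
{"op": "jog_arm", "data": {
  "plan": [
    {"tx": 0.0005, "ty": 0, "tz": 0, "ax": 0, "ay": 0, "az": 0},
    {"tx": 0.001, "ty": 0, "tz": 0, "ax": 0, "ay": 0, "az": 0},
    {"tx": 0.001, "ty": 0, "tz": 0, "ax": 0, "ay": 0, "az": 0},
    {"tx": 0.001, "ty": 0, "tz": 0, "ax": 0, "ay": 0, "az": 0}
  ]
}}

```text
clock: 16.72
position: [557.7, 39.9, 114.7]
ee_rot: [0.3, 1.569, -0.176]
ft_force: [0.8, -3.1, 5.0]
finger_gap: 0.241
```

The lid touches the balls at TCP z ≈ 115, as predicted. Now pressing in small steps.

Emit:
{"op": "jog_arm", "data": {
  "plan": [
    {"tx": 0.0005, "ty": 0, "tz": 0, "ax": 0, "ay": 0, "az": 0},
    {"tx": 0.001, "ty": 0, "tz": 0, "ax": 0, "ay": 0, "az": 0},
    {"tx": 0.001, "ty": 0, "tz": 0, "ax": 0, "ay": 0, "az": 0},
    {"tx": 0.001, "ty": 0, "tz": 0, "ax": 0, "ay": 0, "az": 0}
  ]
}}

```text
clock: 17.05
position: [557.8, 40.0, 114.1]
ee_rot: [0.703, 1.569, 0.227]
ft_force: [-0.0, -2.1, 9.9]
finger_gap: 0.242
```

Emit:
{"op": "jog_arm", "data": {
  "plan": [
    {"tx": 0.0005, "ty": 0, "tz": 0, "ax": 0, "ay": 0, "az": 0},
    {"tx": 0.001, "ty": 0, "tz": 0, "ax": 0, "ay": 0, "az": 0},
    {"tx": 0.001, "ty": 0, "tz": 0, "ax": 0, "ay": 0, "az": 0},
    {"tx": 0.001, "ty": 0, "tz": 0, "ax": 0, "ay": 0, "az": 0}
  ]
}}

```text
clock: 17.38
position: [557.8, 40.1, 113.3]
ee_rot: [0.893, 1.569, 0.417]
ft_force: [-0.5, -2.1, 9.6]
finger_gap: 0.242
```

Emit:
{"op": "jog_arm", "data": {
  "plan": [
    {"tx": 0.0005, "ty": 0, "tz": 0, "ax": 0, "ay": 0, "az": 0},
    {"tx": 0.001, "ty": 0, "tz": 0, "ax": 0, "ay": 0, "az": 0},
    {"tx": 0.001, "ty": 0, "tz": 0, "ax": 0, "ay": 0, "az": 0},
    {"tx": 0.001, "ty": 0, "tz": 0, "ax": 0, "ay": 0, "az": 0}
  ]
}}

```text
clock: 17.72
position: [557.9, 40.1, 112.2]
ee_rot: [0.721, 1.569, 0.245]
ft_force: [1.2, -1.2, 7.3]
finger_gap: 0.242
```

Emit:
{"op": "jog_arm", "data": {
  "plan": [
    {"tx": 0.001, "ty": 0, "tz": 0, "ax": 0, "ay": 0, "az": 0},
    {"tx": 0.002, "ty": 0, "tz": 0, "ax": 0, "ay": 0, "az": 0},
    {"tx": 0.002, "ty": 0, "tz": 0, "ax": 0, "ay": 0, "az": 0},
    {"tx": 0.002, "ty": 0, "tz": 0, "ax": 0, "ay": 0, "az": 0}
  ]
}}

```text
clock: 18.05
position: [557.2, 40.3, 108.4]
ee_rot: [-0.655, 1.57, -1.13]
ft_force: [5.2, -2.0, -5.0]
finger_gap: 0.241
```

Emit:
{"op": "jog_arm", "data": {
  "plan": [
    {"tx": 0.001, "ty": 0, "tz": 0, "ax": 0, "ay": 0, "az": 0},
    {"tx": 0.002, "ty": 0, "tz": 0, "ax": 0, "ay": 0, "az": 0},
    {"tx": 0.002, "ty": 0, "tz": 0, "ax": 0, "ay": 0, "az": 0},
    {"tx": 0.002, "ty": 0, "tz": 0, "ax": 0, "ay": 0, "az": 0}
  ]
}}

```text
clock: 18.38
position: [557.6, 40.1, 107.8]
ee_rot: [0.825, 1.57, 0.35]
ft_force: [2.6, -2.2, 4.4]
finger_gap: 0.242
```

Emit:
{"op": "jog_arm", "data": {
  "plan": [
    {"tx": 0.0005, "ty": 0, "tz": 0, "ax": 0, "ay": 0, "az": 0},
    {"tx": 0.001, "ty": 0, "tz": 0, "ax": 0, "ay": 0, "az": 0},
    {"tx": 0.001, "ty": 0, "tz": 0, "ax": 0, "ay": 0, "az": 0},
    {"tx": 0.001, "ty": 0, "tz": 0, "ax": 0, "ay": 0, "az": 0}
  ]
}}

```text
clock: 18.72
position: [557.6, 40.1, 107.7]
ee_rot: [1.582, 1.569, 1.106]
ft_force: [0.1, -2.2, 13.3]
finger_gap: 0.24
```

It snapped from about 112 to 108 and now meets hard contact at 107.7. I'll seat it a little more, relax and release.

Emit:
{"op": "jog_arm", "data": {
  "plan": [
    {"tx": 0.001, "ty": 0, "tz": 0, "ax": 0, "ay": 0, "az": 0},
    {"tx": 0.0018, "ty": 0, "tz": 0, "ax": 0, "ay": 0, "az": 0},
    {"tx": 0.0018, "ty": 0, "tz": 0, "ax": 0, "ay": 0, "az": 0},
    {"tx": 0.0018, "ty": 0, "tz": 0, "ax": 0, "ay": 0, "az": 0}
  ]
}}

```text
clock: 19.05
position: [557.6, 40.1, 107.6]
ee_rot: [1.951, 1.568, 1.475]
ft_force: [-4.7, -1.3, 26.6]
finger_gap: 0.239
```

Emit:
{"op": "jog_arm", "data": {
  "plan": [
    {"tx": -0.001, "ty": 0, "tz": 0, "ax": 0, "ay": 0, "az": 0},
    {"tx": -0.002, "ty": 0, "tz": 0, "ax": 0, "ay": 0, "az": 0},
    {"tx": -0.0032, "ty": 0, "tz": 0, "ax": 0, "ay": 0, "az": 0},
    {"tx": -0.0032, "ty": 0, "tz": 0, "ax": 0, "ay": 0, "az": 0}
  ]
}}

```text
clock: 19.38
position: [557.5, 40.1, 107.9]
ee_rot: [0.374, 1.57, -0.102]
ft_force: [3.6, -2.5, 4.1]
finger_gap: 0.243
```

Emit:
{"op": "jog_arm", "data": {
  "plan": [
    {"tx": 0, "ty": 0, "tz": 0, "ax": 0, "ay": 0, "az": 0},
    {"tx": 0, "ty": 0, "tz": 0, "ax": 0, "ay": 0, "az": 0},
    {"tx": 0, "ty": 0, "tz": 0, "ax": 0, "ay": 0, "az": 0},
    {"tx": 0, "ty": 0, "tz": 0, "ax": 0, "ay": 0, "az": 0},
    {"tx": 0, "ty": 0, "tz": 0, "ax": 0, "ay": 0, "az": 0},
    {"tx": 0, "ty": 0, "tz": 0, "ax": 0, "ay": 0, "az": 0},
    {"tx": 0, "ty": 0, "tz": 0, "ax": 0, "ay": 0, "az": 0}
  ],
  "fingers": 110
}}

```text
clock: 19.97
position: [556.8, 40.6, 107.3]
ee_rot: [-2.859, 1.57, 2.949]
ft_force: [-0.2, 0.3, 0.3]
finger_gap: 0.561
```

Emit:
{"op": "jog_arm", "data": {
  "plan": [
    {"tx": -0.01, "ty": 0, "tz": 0, "ax": 0, "ay": 0, "az": 0},
    {"tx": -0.03, "ty": 0, "tz": 0, "ax": 0, "ay": 0, "az": 0},
    {"tx": -0.05, "ty": 0, "tz": 0, "ax": 0, "ay": 0, "az": 0},
    {"tx": -0.075, "ty": 0, "tz": 0.02, "ax": 0, "ay": 0, "az": 0},
    {"tx": -0.1, "ty": 0, "tz": 0.045, "ax": 0, "ay": 0, "az": 0},
    {"tx": -0.115, "ty": 0, "tz": 0.065, "ax": 0, "ay": 0, "az": 0},
    {"tx": -0.12, "ty": 0, "tz": 0.078, "ax": 0, "ay": 0, "az": 0},
    {"tx": -0.12, "ty": 0, "tz": 0.078, "ax": 0, "ay": 0, "az": 0},
    {"tx": -0.12, "ty": 0, "tz": 0.078, "ax": 0, "ay": 0, "az": 0},
    {"tx": -0.12, "ty": 0, "tz": 0.078, "ax": 0, "ay": 0, "az": 0},
    {"tx": -0.12, "ty": 0, "tz": 0.078, "ax": 0, "ay": 0, "az": 0}
  ]
}}

```text
clock: 20.88
position: [625.1, 5.5, 226.6]
ee_rot: [-2.943, 1.568, 2.866]
ft_force: [-0.1, 1.0, -0.1]
finger_gap: 0.569
```

Run:
```python
from h import *
w=cap('wrist','w10'); S=cap('side','s3'); t=cap('top','t3'); p,Q,s=pose(); print(p,s['clock'],s['finger_gap'],s['ft_force'])
for nm,c in(('w',w),('s',S),('t',t)):
    W=cloud(c); d=np.hypot(W[...,0]-557,W[...,1]-39.5); k=(d<44)&(d>14)&(abs(W[...,2]-79)<7); P=W[k]; m=P.mean(0); nn=np.linalg.svd(P-m,full_matrices=False)[2][2]; nn*=np.sign(nn[2]); 
    kk=(d<10)&(W[...,2]>98)&(W[...,2]<115); print(nm,len(P),'flange c',np.round(m,1),'z med',np.median(P[:,2]),'n',np.round(nn,4),'tilt',np.degrees(np.arccos(nn[2])),'knob z',np.median(W[kk][:,2]))
u,v=map(int,proj(S,[557,39,60]));A=S['img'][v-60:v+60,u-80:u+80]
o=np.hstack([cv2.resize(w['img'],(400,300)),cv2.resize(A,(400,300),interpolation=3)]); cv2.imwrite('pics/m4.png',o[:,:,::-1])
```

```text
[625.7007651    5.24856911 226.99789525] 21.0333 0.5691370721661981 [-0.11544246 -0.03955132 -0.70307195]
w 6931 flange c [555.7  40.   78.5] z med 78.44043059689665 n [ 0.0024 -0.0015  1.    ] tilt 0.16554775038156438 knob z 106.36428017276958
s 343 flange c [552.5  35.2  77. ] z med 76.97359617835788 n [-0.0016 -0.0025  1.    ] tilt 0.1710504166411545 knob z 104.4089841105135<stdin>:4: RuntimeWarning: Mean of empty slice.
  ret = um.true_divide(
Traceback (most recent call last):
IndexError: index 2 is out of bounds for axis 0 with size 0
```

The flange top is at z ≈ 78 (rim 72 + 6) and the tilt is 0.17°, so it is flush. One last look before handing in.

Run:
```python
import cv2,numpy as np
w=cv2.imread('pics/w10.png');S=cv2.imread('pics/s3.png')
cv2.imwrite('pics/m4.png',np.hstack([cv2.resize(w,(400,300)),cv2.resize(S[130:330,170:520],(400,300))]))
```

```text
(no output)
```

View pics/m4.png

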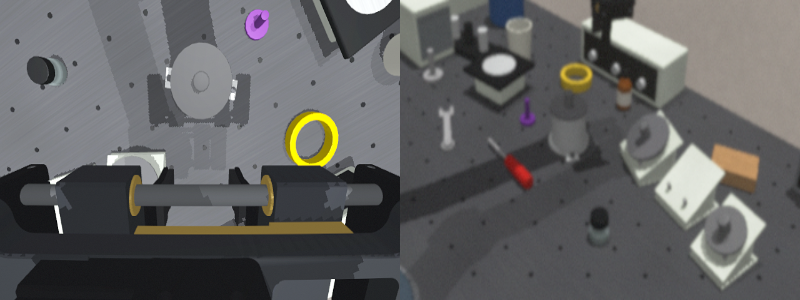

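The lid sits level on the pot at wrist crop pixel (200,80). The mid holder is empty, the other two lids are in place, and the bystanders look untouched.

```bash
python3 -c "
from h import *
print(env.finish_job())"
```

```text
the job is handed in; nothing more can be done
None
```

The job is done and handed in at about 21 s of the 72 s allowed. I set the carrier upright in the middle of the pot, put the mid lid on and pressed it until it snapped home.

**Carrier:** it touched down with about 6 N. A look into the pot afterwards showed it upright and centred, with its top at z ≈ 56 mm as expected.

**Lid:** it came to rest on the catch balls at tool height 115 mm, snapped down to about 108 mm, and was then pressed home with about 27 N. The last depth checks put the flange top at 78.4 mm (wrist camera) and 77.0 mm (side camera), against 78 mm expected, with tilt under 0.2° in both.

**Other things:** in the last picture the other two lids are still on their holders. The bystanders in view look unmoved; I checked this by eye only.

**Checks that failed or disagreed:**
- **Joint limits:** during the tilted lid approach, joint 7 read 2.66002 against the stated limit of 2.66, and joint 6 was close to its lower limit. I turned the jaw to bring joint 7 back before gripping. Whether that reading counts as passing the range I can't tell.
- **Snap force:** readings at the end of each small step showed about 10 N just before the snap, below the stated 12–18 N. The peak probably fell between readings.
- **Top camera:** the final height check got no usable points, with the arm probably in the way, so that check rests on the other two cameras.

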